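Seat a car battery square on the bench scale

ROBOT

A 6-joint arm with a two-finger parallel gripper is mounted at the origin on the work surface. World frame = base frame: x ahead of the robot, y to its left, z up, the work surface at z = 0. Lengths are in m, angles in degrees, forces in N, time in s.
With the tool pointing down it reaches from about 0.35 to 0.775 m from the base axis. Payload 7.3 kg.
Tool frame: the origin (TCP) lies midway between the tips of the shut fingers; the grasp point (between the pads) lies 19 mm behind it; z points along the fingers, y is the line along which they close (so a half turn about z gives the same grasp; the last joint's range is limited). The gripper opens to 92 mm and grips with 3 to 60 N. Pads are 19 mm wide; open, the fingers measure 130 mm over their backs; the gripper's body (75 mm by 190 mm) begins 47 mm behind the grasp point.
Start: joints at [-8.365, 19.595, 87.324, -0, 73.075, -8.365], TCP at [0.525, 0, 0.227] pointing down, gripper open.
Joint ranges: [-145.02, 145.02], [-44.19, 115.74], [2.07, 154.8], [-57.11, 237.11], [16.16, 152.29], [-177.93, 177.93]. Speed limits (degrees/s): [147.25, 147.25, 180, 180, 180, 180].

INTERFACE

Orientations are given as a 3x3 rotation matrix whose columns are the frame's x, y, z axes.
In Python, from plant import ctrl gives the robot as it stands. The module is installed in compiled form; this text tells all that it offers.
- The arm moves only by the shell command python3 -m jog 'ROWS'. ROWS is JSON, a list that holds one entry, the list of rows, each a list of 7 numbers: the closure in counts, from 0 (fully open) to 255 (shut), then the shift along the tool's x, y, z in m, then the turn, a rotation vector about the tool's x, y, z in rad. In form: [[[grip, tx, ty, tz, rx, ry, rz], ...]]. A call has 1 to 12 rows; each row is the pose to reach, as a shift and turn from the pose commanded when the call began, along the tool's axes at that moment; what a row does not reach only later rows make up. A row lasts 1/8 s, in which the tool goes at most 62.5 mm and 10.7 degrees, less where a joint would pass 70% of its speed; a pose out of reach is approached as far as the arm can. A call with a gripper value outside its range is refused whole. The fingers move at their own pace and stop on an object; the grip force is fixed at half the most. Time passes only in rows, so rows that repeat a pose let the fingers close. It gives the time, the measured TCP pose, the force, the opening and the grip force at its end, in the units of the state.
- ctrl.read_state(): the state, without advancing time (a new reading comes with each control period).
- ctrl.camera(name): name is "scene" or "side" or "wrist"; returns (picture, depth): 480x640x3 uint8, red, green, blue; 480x640 float32, m along the optical axis (not along the pixel's ray), 0 where there is no reading.
- ctrl.camera_params(name): a dict with "intrinsics" (3x3 intrinsics, pixels), "rvec" (rotation vector, rad) and "tvec" (3), from world to camera coordinates, as OpenCV has them. Camera axes: x right, y down, z forward; pixel columns grow to the right and rows downward; lengths in m; the calibration is good to about 2 mm. The wrist camera is an equidistant fisheye: a pixel r from the principal point sees the ray r / f radians off the axis. A picture is of the moment at which its call begins: read the wrist's pose just before it. camera_params takes no time and is no camera call; for the wrist camera it gives the pose at the moment of the call.
- ctrl.job_done(): hands the job in; it is judged then, once.
Trained networks look in the newest picture that a camera, given by its name, has taken for a name from the list of things; names that differ only in an ending like _2 or _b are one class to them, and where a whole thing is asked for, a point or a joint stands for the part that bears it (a point fixed in the world has none). Each returns a list of dicts, best first, with "confidence" (0 to 1); they miss things now and then, are a little off and sometimes report something else, mostly with a low value. They report only what shows in the picture. A call takes as long as a camera call. They do not tell look-alikes from the thing itself.
- ctrl.regions_of(label, camera): "region" (480x640 bool, what is visible of it).
- ctrl.pinpoint(label, camera): "location" ([x, y, z] in m, in world coordinates, good to about 4 mm: a listed point, or the origin of a listed thing).
The state is a dict: "clock": time; "joint_positions": joint angles; "qvel": joint speeds; "tau": joint torques, N m; "ee_pos": TCP position; "tcp_rot": TCP orientation; "contact_force": force on the tool from outside, world axes, zero at the start; "ft_torque": the same for the moment, N m; "grip_width": finger opening in m; "grasp_force": force on a finger pad.
Only numpy, scipy, OpenCV 4.12 (cv2) and the standard library are available. Lean on these libraries where they do the work, as an engineer would, in place of code of your own. Each camera call takes 0.05 s, during which the arm holds its last target. There are 200 camera calls.

TASK

Weigh the battery: pick it up off the bench and set it lightly on the scale's pan, clear of the two ledges. Then gently press it home, first flat against the long ledge and then slid along that ledge until it presses against the end ledge, so that it sits flat, centred and square with no edge hanging over; the load cell is delicate, so never push hard. Let go, and leave the other things on the bench where they are.

Things in the scene. Friction and masses are not known exactly. Their poses are not given: they have to be found in the camera images.
- pack_center (a point): Centre (half-way up) of the loose black hard-case car battery, a box 46 (x) by 96 (y) by 38 (z, height) mm, about 0.2 to 0.42 kg, with a pale label on top. It starts lying flat on the bench, so this point is 19 mm above whatever it rests on. Axes along its edges; either way round is equally good.
- scale: Bench scale fixed to the bench, grey housing 130 (x) by 170 (y) by 34 mm high carrying a small steel pan on a short column. Origin on the bench under the pan's centre; the housing reaches from x = -83 to +47 mm and y = -85 to +85 mm, display on the -x side. z up; x points across the pan towards its long ledge, y along the pan towards its end ledge.
- pan_center (a point): Centre of the steel pan's flat top, 52 mm above the bench; axes as the scale's. The pan is 62 mm (x) by 112 mm (y). Low ledges stand along its +x and +y edges; a battery 46 by 96 mm (long side along y) touching both is exactly centred, 8 mm inside the two open edges. Pushing the free battery over the pan takes 1 to 3 N, up to 8 N while gripped.
- long_ledge: Steel ledge 8 by 112 by 7 mm high on the pan's +x edge, its inner face 23 mm from the pan's centre. Fixed to the scale, axes as the scale's; origin at the centre of its underside. Stiff: a millimetre too far makes a large force, and measured positions are not that exact, so feel for it.
- end_ledge: Steel ledge 54 by 8 by 7 mm high on the pan's +y edge, its inner face 48 mm from the pan's centre. Fixed to the scale, axes as the scale's, just as stiff; origin at the centre of its underside.
- wheel: Bystander: loose black tyre lying flat, 68 mm across, 26 mm high. Origin at the centre of its underside.
- driver: Bystander: screwdriver 170 mm long lying on the bench.
- tin: Bystander: small clear screw jar, 60 mm across, 45 mm high. Origin at the centre of its underside.
- tray: Bystander: white parts tray 110 by 160 by 30 mm. Origin at the centre of its underside.
Not all that is in view belongs to the job. What is shaped like the part that bears pack_center but green or purple is not meant.

How it is judged:
By the outcome, as a careful person would: the job done as asked, in the order asked, and still so for the second after the job is handed in, with the robot touching nothing.
It also fails if it takes over 72 s, if anything falls off the work surface, if the arm or the gripper's body presses on something with over 40 N, if the wrist force passes 120 N, or if a joint passes its speed limit or range.

## Working session

There is one attempt and no reset: what is moved stays moved. The work goes in short steps, Python scripts to look and compute and a shell command to move; the robot and the scene stay as the last step left them, time stands still between calls to the robot, and variables do not carry over. Pictures are saved under pics/ and viewed, at most 10 in all, crops included, and the job is handed in when it is done.

```bash
mkdir -p pics; cat > h.py <<'E'
import numpy as np, cv2
from plant import ctrl
def snap(n,f=None):
    p=ctrl.camera_params(n); im,d=ctrl.camera(n)
    if f: cv2.imwrite('pics/'+f,im[:,:,::-1])
    return im,d,p
def world(p,d,uv):
    K=np.array(p['intrinsics']);R=cv2.Rodrigues(np.array(p['rvec'],float))[0];t=np.array(p['tvec']).ravel()
    uv=np.atleast_2d(uv).astype(int); z=d[uv[:,1],uv[:,0]]
    c=np.c_[(uv[:,0]-K[0,2])/K[0,0]*z,(uv[:,1]-K[1,2])/K[1,1]*z,z]
    return (c-t)@R
E
python3 - <<'E'
from h import *
np.set_printoptions(precision=4,suppress=True)
ims=[]
for n in ('scene','side'):
    im,d,p=snap(n,n+'0.png')
    print(n,p['intrinsics'],p['rvec'],p['tvec'])
    for l in ('pack_center','pan_center','scale','long_ledge','end_ledge','wheel','driver','tin','tray'):
        print(l,[(np.round(r['location'],4).tolist(),round(r['confidence'],2)) for r in ctrl.pinpoint(l,n)][:4])
E
```

```text
scene [[534.1659   0.     322.5857]
 [  0.     534.1659 244.3833]
 [  0.       0.       1.    ]] [ 1.2396  2.1236 -1.1059] [ 0.2846 -0.2317  1.7156]
pack_center [([0.5589, 0.0668, 0.0173], 0.88), ([0.5037, 0.2167, 0.0198], 0.78), ([0.6244, 0.2073, 0.0131], 0.71), ([0.577, -0.182, -0.0029], 0.62)]
pan_center [([0.5759, -0.1837, 0.0505], 0.97), ([0.502, 0.2157, 0.0212], 0.55)]
scale [([0.5789, -0.1799, -0.0041], 0.59)]
long_ledge [([0.6085, -0.1784, 0.05], 0.62)]
end_ledge [([0.5727, -0.1267, 0.0522], 0.6)]
wheel [([0.715, -0.0028, -0.0], 0.92)]
driver [([0.3952, 0.3778, 0.0003], 0.94)]
tin [([0.6598, 0.3938, 0.003], 0.91)]
tray [([0.6749, -0.4159, -0.0056], 0.79)]
side [[591.2699   0.     318.3735]
 [  0.     591.2699 239.0406]
 [  0.       0.       1.    ]] [ 2.0707 -0.3417  0.2255] [-0.5275  0.1401  1.1604]
pack_center [([0.3763, 0.1786, 0.0228], 0.98), ([0.5008, 0.2159, 0.0218], 0.88), ([0.6191, 0.2125, 0.0136], 0.73), ([0.5587, 0.0674, 0.0182], 0.71)]
pan_center [([0.5741, -0.1742, 0.0509], 0.58)]
scale [([0.5757, -0.1818, -0.0004], 0.88)]
long_ledge [([0.604, -0.1807, 0.0555], 0.54)]
end_ledge [([0.5714, -0.1293, 0.0516], 0.7), ([0.398, 0.3806, 0.0003], 0.54), ([0.7157, -0.0095, 0.0007], 0.29)]
wheel [([0.7156, -0.0147, 0.0025], 0.79), ([0.3968, 0.3811, -0.0019], 0.58)]
driver [([0.3949, 0.3806, 0.0031], 0.56)]
tin [([0.6574, 0.3925, 0.0002], 0.65)]
tray [([0.6743, -0.4148, -0.0014], 0.79)]
```

View pics/scene0.png

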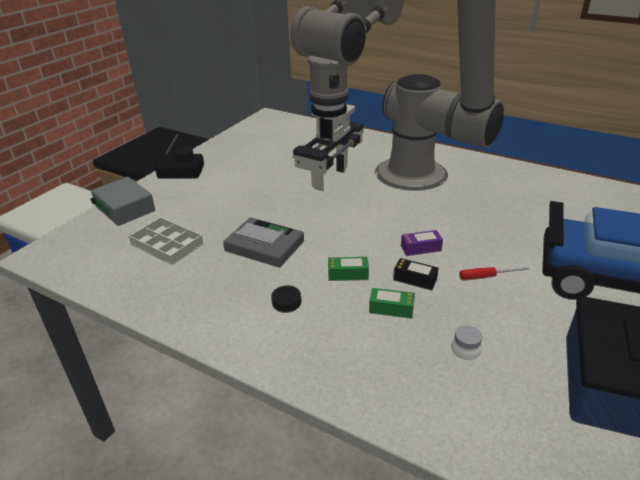

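View pics/side0.png

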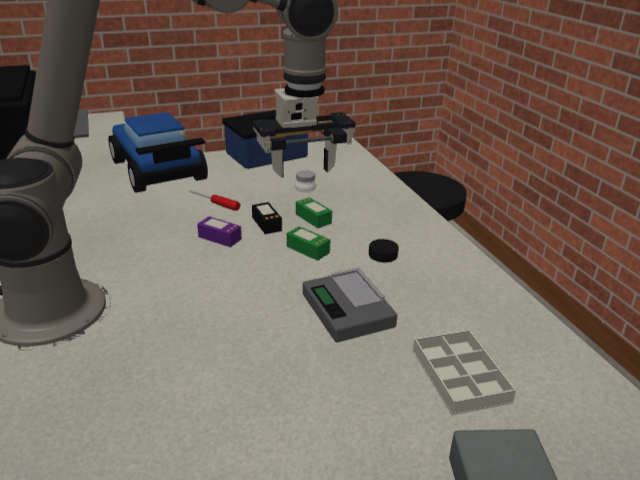

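Scene view: the look-alikes are black (416,272), green (348,268) and (392,302), and purple (422,241). By the description the black one is the battery, at about (0.502, 0.216). The side view agrees, with black at (266,217) and the pan at (358,288). Next I'll measure the yaws and crop the choice.

```bash
python3 - <<'E'
from h import *
np.set_printoptions(precision=4,suppress=True)
v,u=np.mgrid[0:480,0:640]; uv=np.c_[u.ravel(),v.ravel()]
def rect(P,s):
    (c,wh,a)=cv2.minAreaRect((P[:,:2]*1000).astype(np.float32)); print(s,len(P),np.round(c,1),np.round(wh,1),round(a,1),'z med',np.median(P[:,2]))
for n in ('scene','side'):
    im,d,p=snap(n)
    W=world(p,d,uv); ok=d.ravel()>0
    def near(c,r,z0,z1): return ok&(np.hypot(W[:,0]-c[0],W[:,1]-c[1])<r)&(W[:,2]>z0)&(W[:,2]<z1)
    m=near((.502,.216),.062,.028,.05); rect(W[m],n+' pack top')
    m=near((.575,-.181),.085,.045,.056); rect(W[m],n+' pan top')
    m=near((.575,-.181),.085,.0565,.07); rect(W[m],n+' ledges') if m.sum()>4 else print('no ledges',m.sum())
    m=near((.575,-.181),.14,.026,.040); rect(W[m],n+' housing')
    if n=='scene':
        a=cv2.resize(im[200:340,320:500],None,fx=3,fy=3); b=cv2.resize(im[205:275,210:320],None,fx=4,fy=4)
    else: c=cv2.resize(im[255:345,295:405],None,fx=4,fy=4)
out=np.zeros((420,540,3),np.uint8); out[:]=a
bc=np.zeros((360,800,3),np.uint8); bc[:280,:440]=b; bc[:,440-80+80:]=c[:,40:400]
cv2.imwrite('pics/c1.png',out[:,:,::-1]);cv2.imwrite('pics/c2.png',bc[:,:,::-1])
s=ctrl.read_state(); print(s['clock'],s['ee_pos'],s['tcp_rot'],s['grip_width'])
E
```

```text
scene pack top 607 [501.4 214.6] [50.9 96.7] 5.8 z med 0.03679524524808675
scene pan top 559 [ 578.1 -180.9] [ 67.5 116.2] 3.5 z med 0.05080299131250565
scene ledges 118 [ 598.4 -169.3] [ 56.9 124.4] 30.3 z med 0.058014049169157755
scene housing 1269 [ 560.2 -180.8] [135.5 173. ] 3.9 z med 0.03270707239950801
side pack top 416 [497.1 214.5] [ 47.1 104. ] 5.1 z med 0.03756684222176046
side pan top 1053 [ 573.3 -180. ] [ 64.2 116.7] 5.9 z med 0.051672788037515655
side ledges 213 [ 593.8 -169. ] [ 56.4 124.7] 30.0 z med 0.05834994952464929
side housing 2362 [ 555.1 -179.8] [129.7 180. ] 4.0 z med 0.033624851818902485
1.1 [0.525  0.     0.2267] [[ 0.  1.  0.]
 [ 1. -0.  0.]
 [ 0.  0. -1.]] 0.09138735868902939
```

View pics/c1.png

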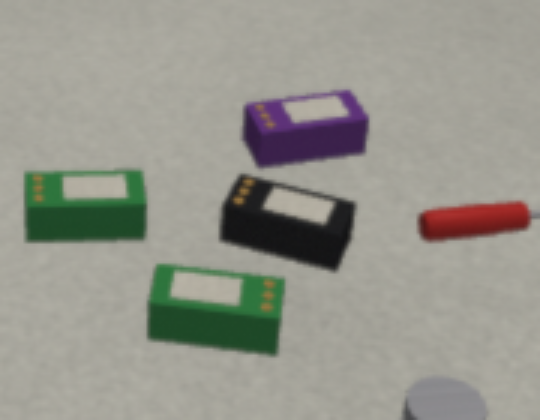

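View pics/c2.png

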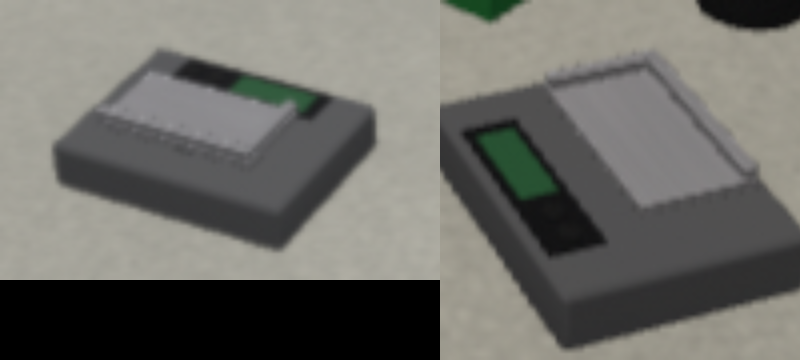

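Black (266–416 px) is confirmed as the battery in the crop: pale label, black case, yaw about +5.5°. The ledges are on the far side (+x) and the +y side, and the scale's yaw is about +4°. Battery centre is about (0.501, 0.215), pan centre about (0.5755, -0.181). Both heights match the text.

```bash
python3 -m jog '[[[0,0.05,-0.006,0.02,0,0,-0.03],[0,0.1,-0.012,0.05,0,0,-0.06],[0,0.15,-0.018,0.08,0,0,-0.096],[0,0.19,-0.024,0.11,0,0,-0.096],[0,0.215,-0.024,0.135,0,0,-0.096],[0,0.215,-0.024,0.135,0,0,-0.096],[0,0.215,-0.024,0.135,0,0,-0.096]]]'
python3 - <<'E'
from h import *
im,d,p=snap('wrist','w1.png'); print(p['intrinsics'])
for l in ('pack_center',): print([(np.round(r['location'],4).tolist(),round(r['confidence'],2)) for r in ctrl.pinpoint(l,'wrist')])
E
```

```text
clock: 1.98
ee_pos: [0.5016, 0.2145, 0.0924]
tcp_rot: [[-0.096, 0.995, 0.001], [0.995, 0.096, -0.0], [-0.0, 0.001, -1.0]]
contact_force: [-0.7, 0.1, 0.3]
grip_width: 0.0919
grasp_force: 0.0
[[371.64829954   0.         316.94785154]
 [  0.         371.64829954 240.56642852]
 [  0.           0.           1.        ]]
[([0.3756, 0.1798, 0.0189], 0.79), ([0.6218, 0.2065, 0.0188], 0.67), ([0.5009, 0.2162, 0.0167], 0.62)]
```

View pics/w1.png

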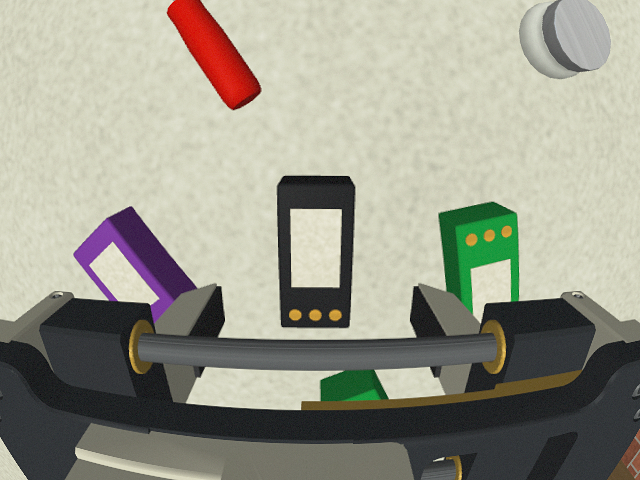

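The battery lies centred between the fingers at (315,250), parallel to the closing axis. Purple (130,260) and green (480,260) are off to the sides. I'll close partway for clearance, descend and grip.

```bash
python3 -m jog '[[[50,0.001,0,0,0,0,0],[50,0.001,0,0.02,0,0,0],[50,0.001,0,0.045,0,0,0],[50,0.001,0,0.065,0,0,0],[50,0.001,0,0.077,0,0,0],[50,0.001,0,0.08,0,0,0],[50,0.001,0,0.08,0,0,0]]]' && python3 -m jog '[[[255,0,0,0,0,0,0],[255,0,0,0,0,0,0],[255,0,0,0,0,0,0],[255,0,0,0,0,0,0],[255,0,0,0,0,0,0],[255,0,0,-0.01,0,0,0],[255,0,0,-0.04,0,0,0],[255,0,0,-0.08,0,0,0],[255,0,0,-0.12,0,0,0],[255,0,0,-0.12,0,0,0]]]'
```

```text
clock: 2.95
ee_pos: [0.5014, 0.216, 0.0122]
tcp_rot: [[-0.096, 0.995, 0.001], [0.995, 0.096, 0.0], [0.0, 0.001, -1.0]]
contact_force: [0.6, 0.6, -0.1]
grip_width: 0.0739
grasp_force: 0.0
clock: 4.2
ee_pos: [0.5027, 0.2165, 0.1347]
tcp_rot: [[-0.096, 0.995, 0.007], [0.995, 0.096, 0.002], [0.001, 0.007, -1.0]]
contact_force: [0.1, -0.2, -4.5]
grip_width: 0.0458
grasp_force: 30.0
```

```bash
python3 -m jog '[[[255,-0.03,0.002,0,0,0,0],[255,-0.08,0.006,0,0,0,0],[255,-0.13,0.01,0,0,0,0.01],[255,-0.18,0.014,0,0,0,0.02],[255,-0.23,0.018,0,0,0,0.026],[255,-0.28,0.021,0,0,0,0.026],[255,-0.33,0.024,0,0,0,0.026],[255,-0.37,0.027,0,0,0,0.026],[255,-0.395,0.03,0,0,0,0.026],[255,-0.408,0.03,0,0,0,0.026],[255,-0.408,0.03,0,0,0,0.026],[255,-0.408,0.03,0,0,0,0.026]]]'
python3 - <<'E'
from h import *
im,d,p=snap('wrist','w2.png')
K=np.array(p['intrinsics']);R=cv2.Rodrigues(np.array(p['rvec'],float))[0];t=np.array(p['tvec']).ravel()
v,u=np.mgrid[0:480,0:640]; x=(u-K[0,2])/K[0,0]; y=(v-K[1,2])/K[0,0]; r=np.hypot(x,y)+1e-9
s=np.tan(r)/r; c=np.stack([x*s*d,y*s*d,d],-1).reshape(-1,3); W=(c-t)@R; ok=(d.ravel()>0)&(r.ravel()<1.3)
def near(c,r,z0,z1): return ok&(np.hypot(W[:,0]-c[0],W[:,1]-c[1])<r)&(W[:,2]>z0)&(W[:,2]<z1)
for nm,z0,z1,rr in (('pan',.046,.0555,.08),('ledge',.0565,.066,.08),('house',.028,.040,.15)):
    P=W[near((.5755,-.181),rr,z0,z1)]; print(nm,len(P))
    if len(P)>10:
        q=cv2.minAreaRect((P[:,:2]*1000).astype(np.float32)); print(q,np.median(P[:,2])); print((P[:,:2].min(0),P[:,:2].max(0)))
for l in ('pan_center','long_ledge','end_ledge','scale','pack_center'): print(l,[(np.round(r['location'],4).tolist(),round(r['confidence'],2)) for r in ctrl.pinpoint(l,'wrist')][:2])
E
```

```text
clock: 5.7
ee_pos: [0.5697, -0.1858, 0.1316]
tcp_rot: [[-0.071, 0.997, -0.001], [0.997, 0.071, 0.001], [0.001, -0.0, -1.0]]
contact_force: [-0.4, 0.5, -4.3]
grip_width: 0.0459
grasp_force: 30.0
pan 2465
((574.57568359375, -138.628662109375), (61.294654846191406, 28.122177124023438), 3.499621629714966) 0.05283089234378624
(array([ 0.54435653, -0.15452747]), array([ 0.60435592, -0.12278269]))
ledge 1768
((575.2987060546875, -143.70407104492188), (61.79448699951172, 37.91569519042969), 3.423346757888794) 0.059739865368965174
(array([ 0.54350591, -0.16082822]), array([ 0.60687059, -0.12315472]))
house 16294
((558.6978759765625, -168.3775634765625), (130.63296508789062, 143.5727081298828), 3.5691158771514893) 0.035040245244428475
(array([ 0.4901559 , -0.24401795]), array([ 0.62675921, -0.09364293]))
pan_center []
long_ledge []
end_ledge [([0.5656, -0.1296, 0.0542], 0.57)]
scale []
pack_center [([0.5687, -0.1875, 0.1415], 0.69)]
```

View pics/w2.png

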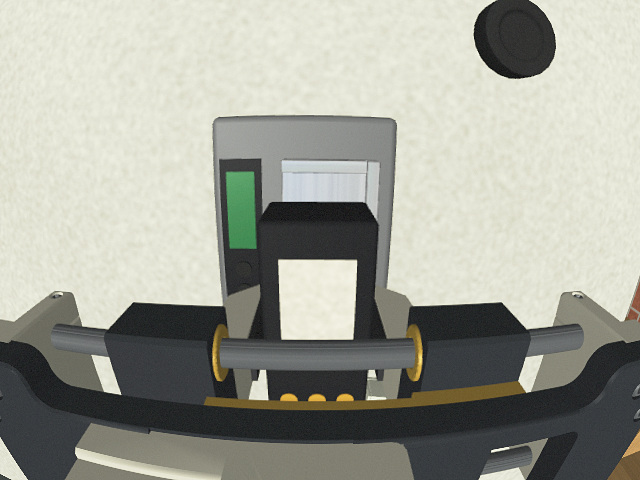

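Wrist view: the battery is held straight at (318,300) over the pan, the end ledge shows at (330,165) and the long ledge at (372,180). This gives the pan centre as about (0.577, -0.181), yaw 3.6°, heights 52.8 and 59.7 mm, which fits. I'll shift 2.5 mm and lower.

```bash
python3 -m jog '[[[255,0,0.0025,0.01,0,0,0.008],[255,0,0.0025,0.03,0,0,0.008],[255,0,0.0025,0.05,0,0,0.008],[255,0,0.0025,0.058,0,0,0.008],[255,0,0.0025,0.062,0,0,0.008],[255,0,0.0025,0.062,0,0,0.008],[255,0,0.0025,0.062,0,0,0.008]]]'; python3 -m jog '[[[255,0,0,0.001,0,0,0],[255,0,0,0.002,0,0,0],[255,0,0,0.003,0,0,0],[255,0,0,0.003,0,0,0]]]'
```

```text
clock: 6.88
ee_pos: [0.5728, -0.1872, 0.0705]
tcp_rot: [[-0.062, 0.998, 0.001], [0.998, 0.062, -0.001], [-0.001, 0.001, -1.0]]
contact_force: [-0.2, -0.5, -4.2]
grip_width: 0.046
grasp_force: 30.0
clock: 7.38
ee_pos: [0.5723, -0.187, 0.0666]
tcp_rot: [[-0.062, 0.998, -0.0], [0.998, 0.062, 0.0], [0.0, -0.0, -1.0]]
contact_force: [-0.6, 0.2, -3.0]
grip_width: 0.0459
grasp_force: 30.0
```

```bash
python3 -m jog '[[[255,0,0,0.0005,0,0,0],[255,0,0,0.001,0,0,0],[255,0,0,0.001,0,0,0]]]'; python3 -m jog '[[[255,0,0,0.0005,0,0,0],[255,0,0,0.0005,0,0,0]]]'
```

```text
clock: 7.75
ee_pos: [0.5724, -0.187, 0.0657]
tcp_rot: [[-0.062, 0.998, -0.0], [0.998, 0.062, 0.0], [0.0, -0.0, -1.0]]
contact_force: [0.2, 0.5, -4.1]
grip_width: 0.0461
grasp_force: 30.0
clock: 8.0
ee_pos: [0.5723, -0.187, 0.0652]
tcp_rot: [[-0.062, 0.998, -0.0], [0.998, 0.062, 0.0], [0.0, -0.0, -1.0]]
contact_force: [-0.2, 0.4, -4.1]
grip_width: 0.0462
grasp_force: 30.0
```

```bash
python3 -m jog '[[[255,0,0,0.0005,0,0,0],[255,0,0,0.0005,0,0,0]]]'; python3 -m jog '[[[255,0,0,0.0005,0,0,0],[255,0,0,0.0005,0,0,0]]]'
```

```text
clock: 8.25
ee_pos: [0.5724, -0.187, 0.0647]
tcp_rot: [[-0.062, 0.998, 0.0], [0.998, 0.062, 0.0], [0.0, 0.0, -1.0]]
contact_force: [0.3, -0.0, -3.0]
grip_width: 0.0462
grasp_force: 30.0
clock: 8.5
ee_pos: [0.5724, -0.1871, 0.0642]
tcp_rot: [[-0.062, 0.998, 0.0], [0.998, 0.062, 0.0], [0.0, 0.0, -1.0]]
contact_force: [0.0, 0.8, -3.5]
grip_width: 0.0454
grasp_force: 30.0
```

```bash
python3 -m jog '[[[255,0,0,0.0005,0,0,0],[255,0,0,0.0005,0,0,0]]]'; python3 -m jog '[[[255,0,0,0.0005,0,0,0],[255,0,0,0.0005,0,0,0]]]'
```

```text
clock: 8.75
ee_pos: [0.5724, -0.1871, 0.064]
tcp_rot: [[-0.062, 0.998, 0.0], [0.998, 0.062, -0.0], [-0.0, 0.0, -1.0]]
contact_force: [0.3, -0.3, -2.6]
grip_width: 0.0458
grasp_force: 30.0
clock: 9.0
ee_pos: [0.5725, -0.1871, 0.064]
tcp_rot: [[-0.062, 0.998, 0.0], [0.998, 0.062, -0.0], [-0.0, 0.0, -1.0]]
contact_force: [-3.6, 1.8, 5.6]
grip_width: 0.046
grasp_force: 30.0
```

Contact is at the expected height (bottom at 51.8 mm). I'll unload slightly and release.

```bash
python3 -m jog '[[[255,0,0,-0.0004,0,0,0],[255,0,0,-0.0004,0,0,0],[100,0,0,-0.0004,0,0,0],[100,0,0,-0.0004,0,0,0],[100,0,0,-0.0004,0,0,0],[100,0,0,-0.0004,0,0,0]]]'; python3 - <<'E'
from h import *
for n in('scene','side'):
    im,d,p=snap(n)
    print([(np.round(r['location'],4).tolist(),round(r['confidence'],2)) for r in ctrl.pinpoint('pack_center',n)])
cv2.imwrite('pics/s1.png',cv2.resize(im[235:345,295:405],None,fx=5,fy=5)[:,:,::-1])
E
```

```text
clock: 9.75
ee_pos: [0.5724, -0.1871, 0.0635]
tcp_rot: [[-0.062, 0.998, 0.0], [0.998, 0.062, -0.0], [-0.0, 0.0, -1.0]]
contact_force: [-0.2, -0.6, -0.4]
grip_width: 0.0559
grasp_force: 0.0
[([0.3725, 0.1804, 0.0199], 0.96), ([0.5602, 0.0685, 0.0148], 0.74), ([0.6209, 0.2101, 0.0161], 0.62), ([0.5745, -0.1815, 0.0703], 0.59)]
[([0.6162, 0.2123, 0.0159], 0.97), ([0.5716, -0.1886, 0.0733], 0.78), ([0.3756, 0.1803, 0.0214], 0.71), ([0.5567, 0.0667, 0.02], 0.66)]
```

View pics/s1.png

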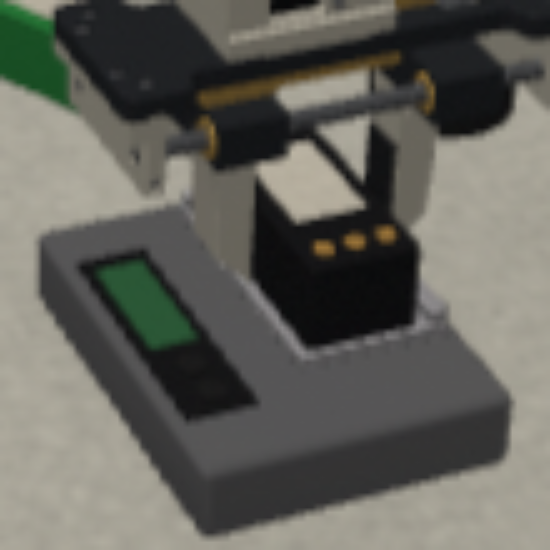

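The battery sits on the pan with a strip of pan showing round the near edges, and the fingers are clear by about 5 mm each side. Now I'll use the -x finger to press it gently towards the long ledge.

```bash
python3 -m jog '[[[100,0,0.001,0,0,0,0],[100,0,0.002,0,0,0,0],[100,0,0.003,0,0,0,0],[100,0,0.004,0,0,0,0],[100,0,0.0045,0,0,0,0],[100,0,0.005,0,0,0,0],[100,0,0.0055,0,0,0,0]]]';python3 -m jog '[[[100,0,0.0005,0,0,0,0],[100,0,0.001,0,0,0,0],[100,0,0.0015,0,0,0,0],[100,0,0.002,0,0,0,0]]]'
```

```text
clock: 10.82
ee_pos: [0.5773, -0.1868, 0.0636]
tcp_rot: [[-0.062, 0.998, -0.001], [0.998, 0.062, 0.0], [0.0, -0.001, -1.0]]
contact_force: [-3.3, -0.4, 1.6]
grip_width: 0.0556
grasp_force: 1.8
clock: 11.32
ee_pos: [0.5798, -0.1865, 0.0636]
tcp_rot: [[-0.062, 0.998, -0.0], [0.998, 0.062, 0.0], [0.0, -0.0, -1.0]]
contact_force: [-4.0, -1.2, 1.2]
grip_width: 0.056
grasp_force: 1.8
```

```bash
python3 -m jog '[[[100,0,0.0005,0,0,0,0],[100,0,0.001,0,0,0,0],[100,0,0.001,0,0,0,0]]]';python3 -m jog '[[[100,0,0.0003,0,0,0,0],[100,0,0.0006,0,0,0,0],[100,0,0.0006,0,0,0,0]]]'; python3 -c "
from h import *
s=ctrl.read_state();print(s['contact_force'],s['ee_pos'])"
```

```text
clock: 11.7
ee_pos: [0.581, -0.1865, 0.0636]
tcp_rot: [[-0.062, 0.998, 0.0], [0.998, 0.062, 0.0], [0.0, 0.0, -1.0]]
contact_force: [-3.2, 0.4, 0.8]
grip_width: 0.0556
grasp_force: 1.6
clock: 12.08
ee_pos: [0.5815, -0.1864, 0.0636]
tcp_rot: [[-0.062, 0.998, 0.0], [0.998, 0.062, 0.0], [0.0, 0.0, -1.0]]
contact_force: [-3.0, 0.3, 0.9]
grip_width: 0.0562
grasp_force: 1.6
[-3.02604913  0.3075552   0.91418686] [ 0.58152021 -0.18643425  0.06363874]
```

```bash
for i in 1; do :; done; python3 -m jog '[[[100,0,0.0003,0,0,0,0],[100,0,0.0003,0,0,0,0]]]' | sed -n '2p;4p;6p'; python3 -m jog '[[[100,0,0.0003,0,0,0,0],[100,0,0.0003,0,0,0,0]]]'| sed -n '2p;4p;6p'; python3 -m jog '[[[100,0,0.0003,0,0,0,0],[100,0,0.0003,0,0,0,0]]]'| sed -n '2p;4p;6p'
```

```text
ee_pos: [0.5818, -0.1864, 0.0636]
contact_force: [-3.3, 0.8, 1.1]
grasp_force: 1.6
ee_pos: [0.5821, -0.1864, 0.0636]
contact_force: [-2.8, -0.7, 0.2]
grasp_force: 1.6
ee_pos: [0.5821, -0.1864, 0.0636]
contact_force: [-4.0, -0.8, 1.4]
grasp_force: 2.3
```

```bash
python3 -m jog '[[[100,0,0.0003,0,0,0,0],[100,0,0.0003,0,0,0,0]]]' | sed -n '2p;4p;6p'; python3 -m jog '[[[100,0,0.0003,0,0,0,0],[100,0,0.0003,0,0,0,0]]]'| sed -n '2p;4p;6p'
```

```text
ee_pos: [0.5822, -0.1863, 0.0636]
contact_force: [-5.1, -0.1, 2.3]
grasp_force: 2.7
ee_pos: [0.5823, -0.1863, 0.0636]
contact_force: [-6.5, 0.2, 2.5]
grasp_force: 3.2
```

The TCP has stalled with the force rising to 6.5 N, and the battery centre works out at x = 0.577, so it is against the long ledge. Next: back off, lift, shut the fingers, and go beyond the -y end.

```bash
python3 -m jog '[[[100,0,-0.0025,0,0,0,0],[100,0,-0.006,0,0,0,0],[100,0,-0.006,0,0,0,0],[100,0,-0.006,-0.02,0,0,0],[100,0,-0.006,-0.05,0,0,0],[255,-0.03,-0.006,-0.05,0,0,0],[255,-0.06,-0.006,-0.05,0,0,0],[255,-0.08,-0.006,-0.05,0,0,0],[255,-0.08,-0.006,-0.05,0,0,0],[255,-0.08,-0.006,-0.05,0,0,0],[255,-0.08,-0.006,-0.05,0,0,0]]]'; python3 - <<'E'
from h import *
print(ctrl.read_state()['contact_force'])
for n in('scene','side','wrist'):
    im,d,p=snap(n)
    if n=='side': S=cv2.resize(im[235:345,295:405],(400,400))
    print([(np.round(r['location'],4).tolist(),round(r['confidence'],2)) for r in ctrl.pinpoint('pack_center',n) if r['location'][1]<-.1])
v=np.zeros((400,800,3),np.uint8); v[:,:400]=S; v[:,400:]=cv2.resize(im,(400,400)); cv2.imwrite('pics/s2.png',v[:,:,::-1])
E
```

```text
clock: 14.7
ee_pos: [0.582, -0.2655, 0.1136]
tcp_rot: [[-0.063, 0.998, -0.0], [0.998, 0.063, 0.0], [0.0, -0.0, -1.0]]
contact_force: [-0.2, -0.0, 0.4]
grip_width: 0.0017
grasp_force: 0.0
[-0.18474252 -0.01346656  0.43601412]
[([0.5777, -0.1857, 0.0732], 0.57)]
[([0.5771, -0.1895, 0.0718], 0.68)]
[([0.5804, -0.1863, 0.0711], 0.73)]
```

View pics/s2.png

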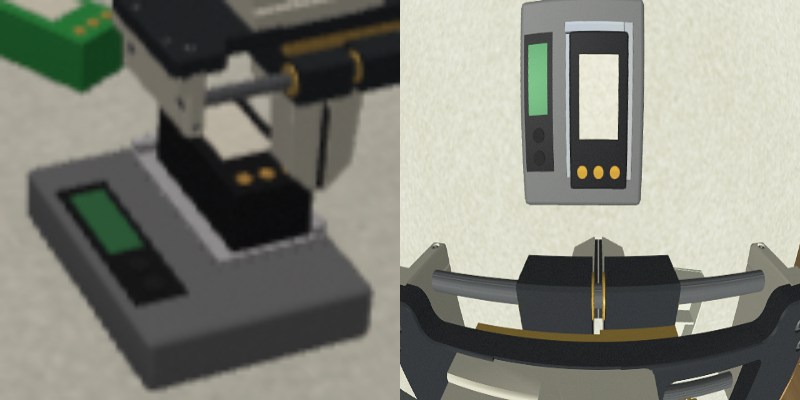

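The battery is flat along the long ledge (wrist view: right edge at (627,100)), with the gap to the end ledge still open at (600,27). The shut fingers are on its centre line. I'll lower and advance.

```bash
python3 -m jog '[[[255,0,0,0.02,0,0,0],[255,0,0,0.045,0,0,0],[255,0,0,0.0535,0,0,0],[255,0,0,0.0535,0,0,0],[255,0.006,0,0.0535,0,0,0],[255,0.012,0,0.0535,0,0,0],[255,0.015,0,0.0535,0,0,0],[255,0.016,0,0.0535,0,0,0],[255,0.017,0,0.0535,0,0,0]]]'| sed -n '2p;4p'; python3 -m jog '[[[255,0.001,0,0,0,0,0],[255,0.002,0,0,0,0,0],[255,0.002,0,0,0,0,0]]]' | sed -n '2p;4p'; python3 -m jog '[[[255,0.0005,0,0,0,0,0],[255,0.001,0,0,0,0,0],[255,0.001,0,0,0,0,0]]]' | sed -n '2p;4p'
```

```text
ee_pos: [0.581, -0.2496, 0.0603]
contact_force: [-1.1, 0.4, 0.2]
ee_pos: [0.5808, -0.2476, 0.0601]
contact_force: [-0.6, -0.5, 0.7]
ee_pos: [0.5807, -0.2466, 0.0601]
contact_force: [-0.3, -0.5, -0.4]
```

```bash
python3 -m jog '[[[255,0.0005,0,0,0,0,0],[255,0.001,0,0,0,0,0],[255,0.0015,0,0,0,0,0],[255,0.002,0,0,0,0,0],[255,0.002,0,0,0,0,0]]]' | sed -n '2p;4p'; python3 -m jog '[[[255,0.0005,0,0,0,0,0],[255,0.001,0,0,0,0,0],[255,0.001,0,0,0,0,0]]]' | sed -n '2p;4p'; python3 -m jog '[[[255,0.0005,0,0,0,0,0],[255,0.001,0,0,0,0,0],[255,0.001,0,0,0,0,0]]]' | sed -n '2p;4p'
```

```text
ee_pos: [0.5806, -0.2449, 0.0602]
contact_force: [0.7, -2.4, 0.1]
ee_pos: [0.5806, -0.2436, 0.0602]
contact_force: [-0.2, -1.9, -0.6]
ee_pos: [0.5805, -0.2426, 0.0601]
contact_force: [0.5, -1.2, -0.4]
```

```bash
python3 -m jog '[[[255,0.0005,0,0,0,0,0],[255,0.001,0,0,0,0,0],[255,0.001,0,0,0,0,0]]]' | sed -n '2p;4p'; python3 -m jog '[[[255,0.0004,0,0,0,0,0],[255,0.0004,0,0,0,0,0]]]' | sed -n '2p;4p'; python3 -m jog '[[[255,0.0004,0,0,0,0,0],[255,0.0004,0,0,0,0,0]]]' | sed -n '2p;4p'
```

```text
ee_pos: [0.5804, -0.2416, 0.0601]
contact_force: [0.2, -1.7, -0.7]
ee_pos: [0.5804, -0.2412, 0.0601]
contact_force: [0.6, -1.6, -0.1]
ee_pos: [0.5803, -0.2408, 0.0601]
contact_force: [0.3, -2.2, -0.1]
```

```bash
python3 -m jog '[[[255,0.0004,0,0,0,0,0],[255,0.0004,0,0,0,0,0]]]' | sed -n '2p;4p'; python3 -m jog '[[[255,0.0004,0,0,0,0,0],[255,0.0004,0,0,0,0,0]]]' | sed -n '2p;4p'
```

```text
ee_pos: [0.5803, -0.2404, 0.0601]
contact_force: [-0.3, -1.7, -2.2]
ee_pos: [0.5803, -0.24, 0.0601]
contact_force: [-0.2, -2.3, -0.2]
```

```bash
python3 -m jog '[[[255,0.0004,0,0,0,0,0],[255,0.0004,0,0,0,0,0]]]' | sed -n '2p;4p'; python3 -m jog '[[[255,0.0004,0,0,0,0,0],[255,0.0004,0,0,0,0,0]]]' | sed -n '2p;4p'; python3 -m jog '[[[255,0.0003,0,0,0,0,0],[255,0.0003,0,0,0,0,0]]]' | sed -n '2p;4p'
```

```text
ee_pos: [0.5803, -0.2396, 0.0602]
contact_force: [0.6, -1.6, -0.2]
ee_pos: [0.5802, -0.2392, 0.0602]
contact_force: [0.3, -2.2, -0.4]
ee_pos: [0.5802, -0.2389, 0.0602]
contact_force: [-0.7, -2.1, -0.3]
```

```bash
python3 -m jog '[[[255,0.0003,0,0,0,0,0],[255,0.0003,0,0,0,0,0]]]' | sed -n '2p;4p'; python3 -m jog '[[[255,0.0003,0,0,0,0,0],[255,0.0003,0,0,0,0,0]]]' | sed -n '2p;4p'; python3 -m jog '[[[255,0.0003,0,0,0,0,0],[255,0.0003,0,0,0,0,0]]]' | sed -n '2p;4p'
```

```text
ee_pos: [0.5802, -0.2388, 0.0602]
contact_force: [0.3, -3.2, -0.6]
ee_pos: [0.5802, -0.2388, 0.0602]
contact_force: [0.4, -4.2, -0.7]
ee_pos: [0.5802, -0.2387, 0.0603]
contact_force: [-0.8, -5.7, -0.8]
```

```bash
python3 - <<'E'
from h import *
im,d,p=snap('side'); im2,_,_=snap('scene')
v=np.zeros((440,800,3),np.uint8); v[:,:400]=cv2.resize(im[245:345,300:390],(400,440),interpolation=2); v[:,400:]=cv2.resize(im2[195:275,215:305],(400,440),interpolation=2); cv2.imwrite('pics/s3.png',v[:,:,::-1])
E
```

```text
(no output)
```

View pics/s3.png

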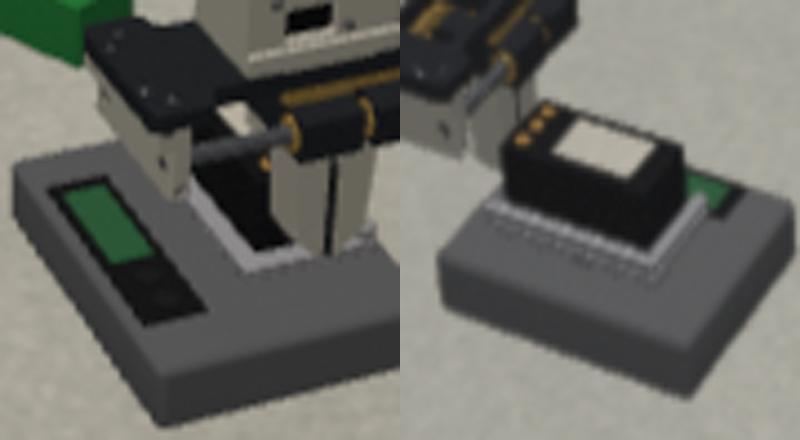

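The force rose to 5.7 N with the TCP stalled, and the battery sits against both ledges (the scene crop shows it flush at (655,245)). I'll back away, lift, and take a last check from above.

```bash
python3 -m jog '[[[255,-0.002,0,0,0,0,0],[255,-0.01,0,0,0,0,0],[255,-0.025,0,0,0,0,0],[255,-0.03,0,-0.02,0,0,0],[255,-0.03,0,-0.06,0,0,0],[255,-0.03,0,-0.1,0,0,0],[255,-0.03,0,-0.1,0,0,0],[255,-0.03,0,-0.1,0,0,0]]]'; python3 - <<'E'
from h import *
im,d,p=snap('wrist')
K=np.array(p['intrinsics']);R=cv2.Rodrigues(np.array(p['rvec'],float))[0];t=np.array(p['tvec']).ravel()
v,u=np.mgrid[0:480,0:640]; x=(u-K[0,2])/K[0,0]; y=(v-K[1,2])/K[0,0]; r=np.hypot(x,y)+1e-9
s=np.tan(r)/r; W=(np.stack([x*s*d,y*s*d,d],-1).reshape(-1,3)-t)@R; ok=d.ravel()>0
for nm,z0,z1,rr in (('top',.086,.095,.07),('house',.03,.038,.15)):
    P=W[ok&(np.hypot(W[:,0]-.577,W[:,1]+.181)<rr)&(W[:,2]>z0)&(W[:,2]<z1)]; print(nm,len(P),cv2.minAreaRect((P[:,:2]*1000).astype(np.float32)),np.median(P[:,2]))
for n in ('scene','wrist'):
    if n!='wrist': snap(n)
    print([(np.round(r['location'],4).tolist()) for r in ctrl.pinpoint('pack_center',n) if r['location'][1]<-.1])
cv2.imwrite('pics/w5.png',cv2.resize(im[0:260,160:460],(690,598),interpolation=2)[:,:,::-1])
E
```

```text
clock: 22.22
ee_pos: [0.5816, -0.2684, 0.1595]
tcp_rot: [[-0.061, 0.998, -0.001], [0.998, 0.061, 0.001], [0.001, -0.001, -1.0]]
contact_force: [0.9, 0.4, 0.2]
grip_width: 0.0006
grasp_force: 0.0
top 11444 ((577.274169921875, -180.93240356445312), (46.39308166503906, 95.66625213623047), 3.6328203678131104) 0.09092758139960613
house 20748 ((559.451416015625, -181.6347198486328), (130.18264770507812, 169.68792724609375), 3.3134257793426514) 0.03497435707094165
[[0.5768, -0.1797, 0.0716]]
[]
```

View pics/w5.png

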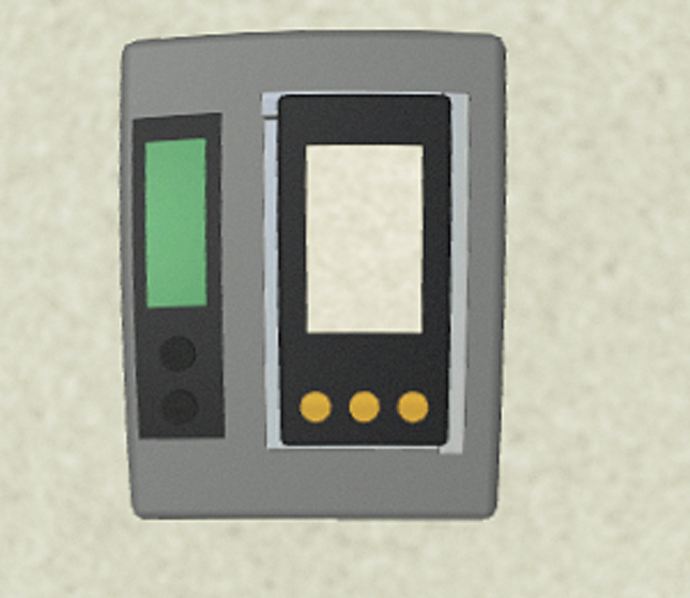

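The battery is flush along the right and top ledges. Its centre is (577.3, -180.9) mm against (577.4, -180.5) for the pan as worked out from the housing, yaw within 0.3°, top at 91 mm, so it is flat. Handing in.

```bash
python3 -c "
from plant import ctrl
print(ctrl.job_done())"
```

```text
the job is handed in; nothing more can be done
None
```

I set the black battery on the pan and pressed it home against the long ledge (6.5 N), then the end ledge (5.7 N); it measured centred to about 0.5 mm, square within 0.3° and flat, with nothing else touched, and I handed the job in at about 22 s without getting a verdict back.

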